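# Switch the can diverter and feed the waiting can down the other lane

### The job

The can diverter is still set for the lane the last batch used. With the fingertips, push the lever with the red knob across to its other stop, so that the gate rocks over its pivot and opens the other lane, then push the sealed can lying on the landing sideways over the edge, so that it rolls down the newly opened lane and comes to rest at the lane's end. Nothing needs gripping: only push, do not lift the can, leave the other things on the bench where they are, and finish with the hand clear.

Things in the scene. Friction and masses are not known exactly. Their poses are not given: they have to be found in the camera images.
- diverter: steel can diverter fixed on the bench, 530 mm wide (y), 125 mm deep (x), 236 mm high. Origin on the bench under its middle; x to its back, y to its left seen from the robot, z up. Landing at the top left, next to it the throat (a drop 90 mm wide, y -45 to 45 mm, its right wall 236 mm high), under that the gate; a lane slopes down from the gate to each side
- landing_edge (a point): middle of the landing's edge over the throat, 169 mm above the bench; the can must go over it towards -y of the diverter. The landing's floor runs from here 133 mm to the left, dips to 164 mm at 40 mm from the edge and rises to 172 mm at the open left end. It is 113 mm deep (x) between a back plate (top 216 mm high) and a front strip (top 207 mm), open above
- gate (a joint): lean of the gate, rad: positive to the diverter's left (+y), negative to its right; it rests on a stop at +0.52 or -0.52 and falls over by its own weight once past upright (0). A blue blade 100 mm high, fixed on one shaft with the lever, so both lean the same way. It closes the lane on the side it leans to: a can dropped in the throat rolls down the other lane
- lever_knob (a point): centre of the red ball (30 mm across) on the gate's lever, in front of the diverter: a 10 mm rod, 150 mm from pivot (72 mm above the bench) to ball, swinging sideways in the diverter's plane x = -100 mm. At the stops the ball is 75 mm left or right of the middle and 202 mm above the bench, upright 222 mm. 1 to 2 N at the ball moves it
- can_mid (a point): middle of the waiting can: sealed full cream can, 71 mm across, 107 mm long, 0.3 to 0.5 kg, lying in the landing's dip, axis along the diverter's x, its middle 200 mm above the bench, 40 mm from the edge. Pushed with a few N from its left side it rolls towards -y and falls over the edge
- left_end (a point): where the middle of a can lies when it rests against the rubber stop at the end of the left lane (+y), 67 mm above the bench
- right_end (a point): the same for the right lane (-y)
- sealed_can_a: bystander: sealed cream can standing upright, 71 mm across, 107 mm tall; origin under its centre
- sealed_can_b: bystander: sealed cream can standing upright, 71 mm across, 107 mm tall; origin under its centre
- date_stamp: bystander: date stamp with black base and wooden knob, 50 x 56 x 86 mm; origin under its centre
- tape_roll: bystander: white roll of tape with orange core lying flat, 68 mm across, 24 mm high; origin under its centre
- oil_can: bystander: orange oil can with thin spout, 62 x 80 x 152 mm; origin under its centre
- spanner: bystander: steel spanner lying flat, 84 x 149 x 6 mm; origin under its centre
- bench_brush: bystander: wooden hand brush with white bristles, 50 x 271 x 46 mm; origin under its centre
- waiting_can: the same can as can_mid; origin at the centre of its bottom end, its z along its axis
There are look-alikes about, which are no part of the job. What is shaped like the waiting_can but green is not meant.

How it is judged:
By the outcome, as a careful person would: the job done as asked, in the order asked, and still so for the second after the job is handed in, with the robot touching nothing.
It also fails if it takes over 54 s, if anything falls off the work surface, if the arm or the gripper's body presses on something with over 40 N, if the wrist force passes 120 N, or if a joint passes its speed limit or range.

### The arm

A 6-joint arm with a two-finger parallel gripper is mounted at the origin on the work surface; the furniture and walls round the work are solid. World frame = base frame: x ahead of the robot, y to its left, z up, the work surface at z = 0. Lengths are in mm, angles in degrees, forces in N, time in s.
With the tool pointing down it reaches from about 275 to 975 mm from the base axis. Payload 8.4 kg.
Tool frame: the origin (TCP) lies between the finger pads; the fingertips stand 11 mm ahead of it and the grasp point (between the pads) lies 8 mm behind it; z points along the fingers, y is the line along which they close (so a half turn about z gives the same grasp; the last joint's range is limited). The gripper opens to 92 mm and grips with 3 to 60 N. Pads are 20 mm wide; open, the fingers measure 128 mm over their backs; the gripper's body (75 mm by 189 mm) begins 69 mm behind the grasp point.
Start: joints at [-66.601, 20.225, 93.587, -0, 66.188, -0.138], TCP at [249.588, -573.004, 225.583] pointing down, gripper open.
Joint ranges: [-150.9, 150.9], [-52.94, 120.26], [3.33, 152.33], [-74.26, 254.26], [0, 154.13], [-172.89, 172.89]. Speed limits (degrees/s): [127.2, 127.2, 159.86, 180, 180, 180].

### API

Orientations are given as [roll, pitch, yaw] about the fixed x, y, z axes, in that order (R = Rz(yaw) Ry(pitch) Rx(roll)).
In Python, from rig import arm, imaging gives the robot as it stands.
- The arm moves only by the tool move_arm, never from a script. Its arguments are lists of equal length, an entry for each row: "linear": the shift along the tool's x, y, z in m, a list of three; "dr": the turn, a rotation vector about the tool's x, y, z in rad, a list of three; "grip": the opening, from 0 (shut) to 1 (fully open). A call has 1 to 12 rows; each row is the pose to reach, as a shift and turn from the pose commanded when the call began, along the tool's axes at that moment; what a row does not reach only later rows make up. A row lasts 1/12 s, in which the tool goes at most 41.7 mm and 7.16 degrees, less where a joint would pass 70% of its speed; a pose out of reach is approached as far as the arm can. A call with a gripper value outside its range is refused whole. The fingers move at their own pace and stop on an object; "grip_force" is the grip in N (left out, the last holds). Time passes only in rows, so rows that repeat a pose let the fingers close. It gives the time, the measured TCP pose, the force, the opening and the grip force at its end, in the units of the state.
- arm.read_state(): the state, without advancing time (a new reading comes with each control period).
- imaging.snapshot(name): name is "scene" or "top"; returns a dict with "color" (384x512x3 uint8, red, green, blue), "fov_y" (degrees; the focal length in pixels is half the picture's height over the tangent of half this angle, whatever the lens; pixels are square), "cx", "cy" (the principal point, pixels), "position" and "orientation" of the camera in the world. Camera axes: x right, y down, z forward; pixel columns grow to the right and rows downward; lengths in mm; the calibration is good to about 2 mm. A picture is of the moment at which its call begins. There is no depth.
- arm.finish_job(): hands the job in; it is judged then, once.
The state is a dict: "time": time; "q": joint angles; "joint_velocities": joint speeds; "effort": joint torques, N m; "position": TCP position; "eef_rot": TCP orientation; "wrist_force": force on the tool from outside, world axes, zero at the start; "torque": the same for the moment, N m; "finger_gap": finger opening in mm; "grip_force": force on a finger pad.
Only numpy, scipy, OpenCV 4.12 (cv2) and the standard library are available. Lean on these libraries where they do the work, as an engineer would, in place of code of your own. Each camera call takes 0.05 s, during which the arm holds its last target. There are 200 camera calls.

## Working session

There is one attempt and no reset: what is moved stays moved. The work goes in short steps, Python scripts to look and compute and a tool call to move; the robot and the scene stay as the last step left them, time stands still between calls to the robot, and variables do not carry over. Pictures are saved under pics/ and viewed, at most 10 in all, crops included, and the job is handed in when it is done.

Besides the shell and the picture viewer there is one more tool, called as name(argument=value, ...) on one line, values as JSON. move_arm: Moves the arm, as the interface text tells. Its arguments: {"type":"object","properties":{"linear":{"type":"array","items":{"type":"array","items":{"type":"number"}}},"dr":{"type":"array","items":{"type":"array","items":{"type":"number"}}},"grip":{"type":"array","items":{"type":"number"}},"grip_force":{"type":"number"}},"required":["linear","dr","grip"]}

```bash
mkdir -p pics
python3 - <<'E'
from rig import arm, imaging
import cv2
for n in("scene","top"):
    s=imaging.snapshot(n); cv2.imwrite(f"pics/{n}0.png",s["color"][:,:,::-1])
    print({k:v for k,v in s.items() if k!="color"})
print(arm.read_state())
E
```

```text
{'fov_y': 51.13613527163172, 'cx': 257.90982096578483, 'cy': 194.3369490584765, 'position': array([-598.99109783,  525.75219487,  884.25352871]), 'orientation': array([-121.77917603,    0.63943635, -117.49046687])}
{'fov_y': 47.282434709349516, 'cx': 252.82538504710737, 'cy': 194.98337191038047, 'position': array([ 154.28851785,  -18.51219673, 1703.64843827]), 'orientation': array([-1.68231844e+02, -2.74429179e-02, -8.97086551e+01])}
{'time': 0.1, 'q': array([-6.66019595e+01,  2.02580039e+01,  9.36238890e+01,  9.49178017e-04,
        6.61897341e+01, -1.38026694e-01]), 'joint_velocities': array([ 0.04145929, -0.06110353, -0.07643473, -0.02548925, -0.04222737,
       -0.00096254]), 'effort': array([ 1.04848114e-03, -5.94903839e+01, -3.34929872e+01,  7.00189685e-02,
        1.83633267e-02, -5.50132381e-05]), 'position': array([ 249.40582455, -572.60641116,  224.9512952 ]), 'eef_rot': array([-1.79928375e+02, -1.04045932e-03,  2.35356828e+01]), 'wrist_force': array([-0.20973554, -0.45873061,  0.7877489 ]), 'torque': array([-0.04258171, -0.01114747,  0.035054  ]), 'grip_force': 0.0, 'finger_gap': 91.62433647187218}
```

View pics/scene0.png

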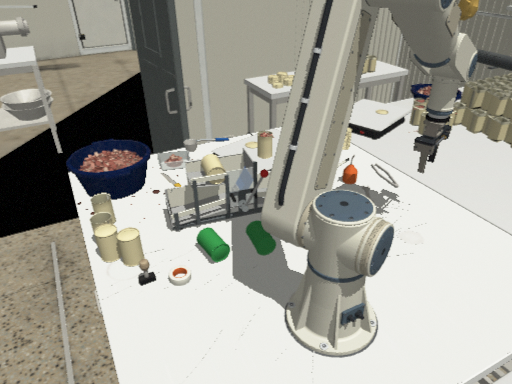

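View pics/top0.png

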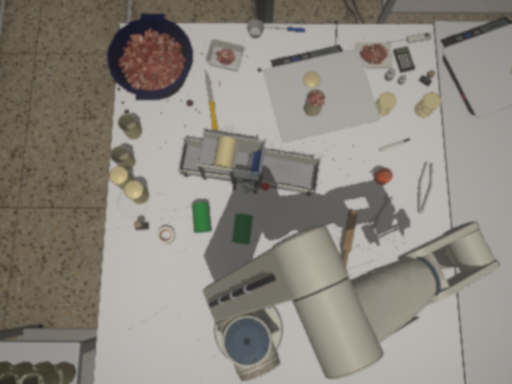

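The scene shows the diverter at about (215,185) px with the cream can on its landing at (212,165) and the red knob at (264,174). In the top view the can is at (226,151), the blue blade at (256,160) and the knob at (266,187). Green look-alikes lie at (202,216) and (243,228) in the top view.

```bash
cat > h.py <<'E'
import numpy as np, cv2
from scipy.spatial.transform import Rotation as R
from rig import arm, imaging
def ray(s,p):
    f=s["color"].shape[0]/2/np.tan(np.radians(s["fov_y"]/2))
    d=R.from_euler('xyz',s["orientation"],degrees=True).as_matrix()@[(p[0]-s["cx"])/f,(p[1]-s["cy"])/f,1]
    return np.array(s["position"]),d
def plane(s,p,z):
    o,d=ray(s,p); return o+d*(z-o[2])/d[2]
def proj(s,P):
    f=s["color"].shape[0]/2/np.tan(np.radians(s["fov_y"]/2))
    c=R.from_euler('xyz',s["orientation"],degrees=True).as_matrix().T@(np.array(P)-s["position"])
    return np.array([c[0]/c[2]*f+s["cx"],c[1]/c[2]*f+s["cy"]])
def tri(s1,p1,s2,p2):
    o1,d1=ray(s1,p1);o2,d2=ray(s2,p2)
    t=np.linalg.lstsq(np.c_[d1,-d2],o2-o1,rcond=None)[0]
    a,b=o1+d1*t[0],o2+d2*t[1]; return (a+b)/2,np.linalg.norm(a-b)
def reds(s,box):
    x0,y0,x1,y1=box; c=s["color"][y0:y1,x0:x1].astype(int)
    m=((c[...,0]>90)&(c[...,0]>2.2*c[...,1])&(c[...,0]>2.2*c[...,2])).astype(np.uint8)
    n,_,st,ce=cv2.connectedComponentsWithStats(m)
    return [(st[i,4],ce[i]+[x0,y0]) for i in range(1,n) if st[i,4]>4]
E
python3 - <<'E'
from h import *
a=imaging.snapshot("scene");b=imaging.snapshot("top")
ra=reds(a,(235,155,290,200));rb=reds(b,(245,170,290,205));print(ra,rb)
print("knob",tri(a,max(ra,key=lambda t:t[0])[1],b,max(rb,key=lambda t:t[0])[1]), plane(b,max(rb,key=lambda t:t[0])[1],202))
A=cv2.resize(a["color"][130:240,155:285],None,fx=6,fy=6,interpolation=2)
B=cv2.resize(b["color"][120:205,170:330],None,fx=5,fy=5,interpolation=2)
cv2.imwrite("pics/a1.png",cv2.resize(A,(709,600))[:,:,::-1]);cv2.imwrite("pics/b1.png",B[:,:,::-1])
E
```

```text
[(np.int32(41), array([263.75609756, 173.        ]))] []Traceback (most recent call last):
  File "<stdin>", line 4, in <module>
ValueError: max() iterable argument is empty
```

```bash
sed -i 's/>90)/>50)/; s/2\.2/1.8/g' h.py
python3 - <<'E'
from h import *
a=imaging.snapshot("scene");b=imaging.snapshot("top")
A=cv2.resize(a["color"][130:240,155:285],(709,600),interpolation=2)
B=cv2.resize(b["color"][120:205,170:330],None,fx=5,fy=5,interpolation=2)
cv2.imwrite("pics/a1.png",A[:,:,::-1]);cv2.imwrite("pics/b1.png",B[:,:,::-1])
ra=reds(a,(235,155,290,200));rb=reds(b,(255,175,280,200));print(ra,rb)
print("knob z202", plane(a,ra[0][1],202))
if rb: print(tri(a,ra[0][1],b,max(rb,key=lambda t:t[0])[1]))
E
```

```text
[(np.int32(41), array([263.75609756, 173.        ]))] [(np.int32(23), array([264.91304348, 186.2173913 ]))]
knob z202 [498.51297019 -60.02335442 202.        ]
(array([498.75762742, -60.02794243, 201.89416742]), np.float64(0.22360358474911968))
```

View pics/a1.png

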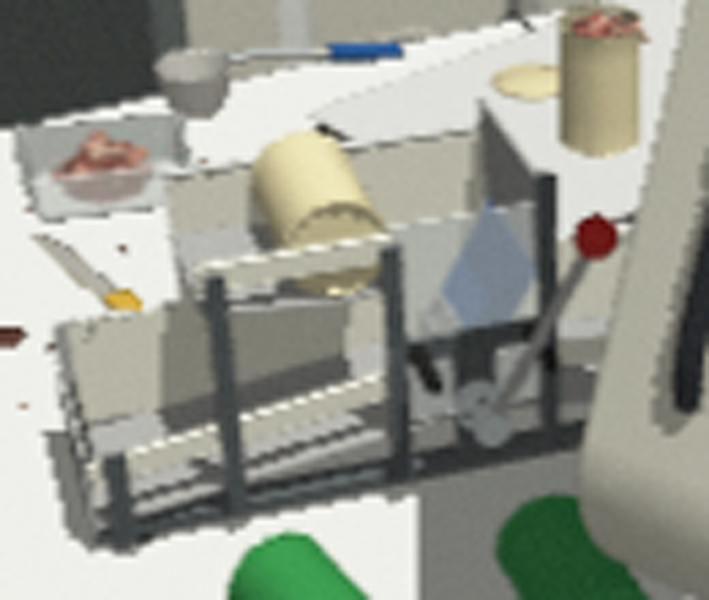

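View pics/b1.png

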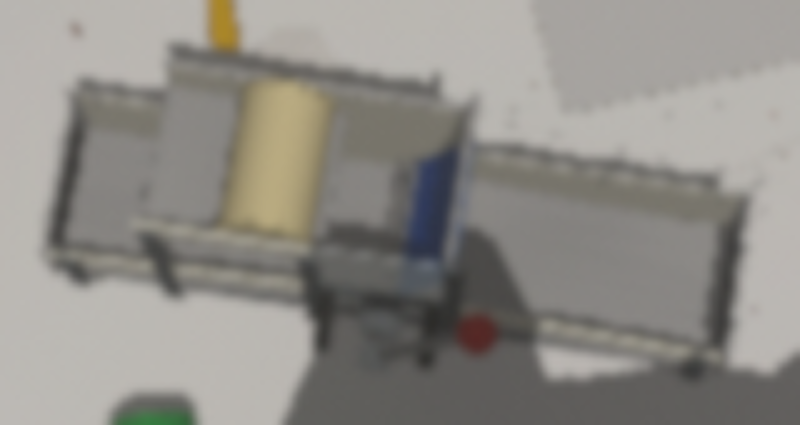

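The waiting can (cream, top px (225,152)) is on the landing and is the right one. The gate leans right, with the knob at the right stop (top px 265,186). So the lever goes to +y and the right lane is to be opened.

Run:
```python
from h import *
a=imaging.snapshot("scene");b=imaging.snapshot("top")
P=lambda x,y,z:plane(b,(170+x/5,120+y/5),z)
for n,p,q,z in [("back plate",(172,48),(437,85),216),("front strip",(135,224),(310,248),207),("rlane front",(540,325),(722,357),60),("rlane back",(480,150),(715,182),85)]:
    u,v=P(*p,z),P(*q,z); d=u-v; print(n,u.round(),v.round(),"yaw",np.degrees(np.arctan2(-d[0],d[1])))
c=b["color"][135:170,212:240].astype(int)
m=((c[...,0]>c[...,2]*1.25)&(c[...,0]>120)).astype(np.uint8)
m=cv2.morphologyEx(m,cv2.MORPH_OPEN,np.ones((3,3)))
k=max(cv2.findContours(m,0,2)[0],key=cv2.contourArea); r=cv2.minAreaRect(k);print(r)
can=plane(b,(r[0][0]+212,r[0][1]+135),205);print("can",can)
kn=np.array([498.7,-60,202])
for yaw in (-4,-6,-8,-10,-12):
    Rz=R.from_euler('z',yaw,degrees=True).as_matrix()
    o=kn-Rz@[-100,-75,202]; print(yaw,o.round(1),"can in div",(Rz.T@(can-o)).round(1))
```

```text
back plate [702. 157. 216.] [675. -33. 216.] yaw -8.045261948383978
front strip [574. 180. 207.] [557.  56. 207.] yaw -7.761234869928455
rlane front [ 536. -114.   60.] [ 512. -254.   60.] yaw -9.95261296766372
rlane back [669. -67.  85.] [ 644. -248.   85.] yaw -7.796249725736234
((13.108001708984375, 16.156002044677734), (18.15687370300293, 31.215511322021484), 10.30484676361084)
can [625.55472301  81.95958059 205.        ]
-4 [603.7   7.8   0. ] can in div [ 16.6  75.5 205. ]
-6 [606.    4.1   0. ] can in div [ 11.3  79.4 205. ]
-8 [6.082e+02 4.000e-01 0.000e+00] can in div [  5.9  83.2 205. ]
-10 [610.2  -3.5   0. ] can in div [  0.3  86.8 205. ]
-12 [612.1  -7.4   0. ] can in div [ -5.4  90.2 205. ]
```

Diverter: origin about (608.5, -0.5), yaw about -8.5°. Other things that could be confused with the targets: the two green cans at top px (202,216) and (243,228), and the meat-topped can at (316,100). I chose the cream can at (225,152). Next I'll approach the right side of the knob.

```bash
cat >> h.py <<'E'
Z=R.from_euler('z',-8.5,degrees=True); O=np.array([608.5,-0.5,0])
def div(p): return Z.inv().apply(np.array(p)-O)
def go(*pts,yaw=81.5):
    s=arm.read_state(); T=R.from_euler('xyz',s["eef_rot"],degrees=True)
    print("t",s["time"],"tcp div",div(s["position"]).round(1),"gap",s["finger_gap"],"F",s["wrist_force"].round(1))
    for p in pts:
        w=O+Z.apply(p); print(p,w.round(),"linear",(T.inv().apply(w-s["position"])/1000).round(4),"dr",(T.inv()*R.from_euler('xyz',[180,0,yaw],degrees=True)).as_rotvec().round(3))
E
python3 -c "
from h import *
go((-100,-300,215),(-100,-130,202))"
```

```text
t 0.4 tcp div [-270.4 -619.2  225.5] gap 91.75716454288761 F [ 0.1 -0.9 -0.9]
(-100, -300, 215) [ 465. -282.  215.] linear [ 0.3138 -0.1802  0.0105] dr [-0.    -0.    -1.012]
(-100, -130, 202) [ 490. -114.  202.] linear [ 0.404  -0.3243  0.0235] dr [-0.    -0.    -1.012]
```

move_arm(linear=[[0.026,-0.015,0.001],[0.052,-0.03,0.002],[0.079,-0.045,0.003],[0.105,-0.06,0.004],[0.131,-0.075,0.005],[0.157,-0.09,0.006],[0.183,-0.105,0.006],[0.209,-0.12,0.007],[0.235,-0.135,0.008],[0.262,-0.15,0.009],[0.288,-0.165,0.01],[0.314,-0.18,0.01]], dr=[[0,0,-0.085],[0,0,-0.17],[0,0,-0.255],[0,0,-0.34],[0,0,-0.425],[0,0,-0.51],[0,0,-0.595],[0,0,-0.68],[0,0,-0.765],[0,0,-0.85],[0,0,-0.935],[0,0,-1.012]], grip=[0,0,0,0,0,0,0,0,0,0,0,0], grip_force=10)

```text
time: 1.4
position: [466.3, -281.3, 215.6]
eef_rot: [180.0, 0.0, 81.8]
wrist_force: [0.5, 0.6, -0.4]
finger_gap: 13.9
grip_force: 0.0
```

```bash
python3 -c "
from h import *
go((-100,-135,202),(-100,0,202))"
```

```text
t 1.4 tcp div [ -99.2 -298.7  215.6] gap 13.874956363375244 F [ 0.5  0.6 -0.4]
(-100, -135, 202) [ 490. -119.  202.] linear [ 1.637e-01 -1.000e-04  1.360e-02] dr [0.    0.    0.005]
(-100, 0, 202) [510.  14. 202.] linear [0.2987 0.0006 0.0136] dr [0.    0.    0.005]
```

move_arm(linear=[[0.02,0,0.002],[0.04,0,0.005],[0.065,0,0.008],[0.09,0,0.011],[0.115,0,0.014],[0.135,0,0.014],[0.15,0,0.014],[0.16,0,0.014],[0.165,0,0.014],[0.165,0,0.014]], dr=[[0,0,0.005],[0,0,0.005],[0,0,0.005],[0,0,0.005],[0,0,0.005],[0,0,0.005],[0,0,0.005],[0,0,0.005],[0,0,0.005],[0,0,0.005]], grip=[0,0,0,0,0,0,0,0,0,0])

```text
time: 2.23
position: [490.1, -118.9, 201.7]
eef_rot: [180.0, 0.0, 81.3]
wrist_force: [0.6, -0.2, 0.1]
finger_gap: 0.5
grip_force: 0.0
```

```bash
python3 -c "
from h import *
go((-100,20,202))
a=imaging.snapshot('scene');b=imaging.snapshot('top')
for s in(a,b): print(reds(s,(235,155,290,200)), proj(s,arm.read_state()['position']))
x=cv2.resize(a['color'][110:220,200:330],(590,500),interpolation=2);cv2.imwrite('pics/a2.png',x[:,:,::-1])"
```

```text
t 2.2333 tcp div [ -99.6 -134.6  201.7] gap 0.4536798718251915 F [ 0.6 -0.2  0.1]
(-100, 20, 202) [513.  34. 202.] linear [ 0.1546 -0.001  -0.0003] dr [ 0.     0.    -0.004]
[] [279.65053927 170.22830692]
[] [281.99409098 188.77736879]
```

View pics/a2.png

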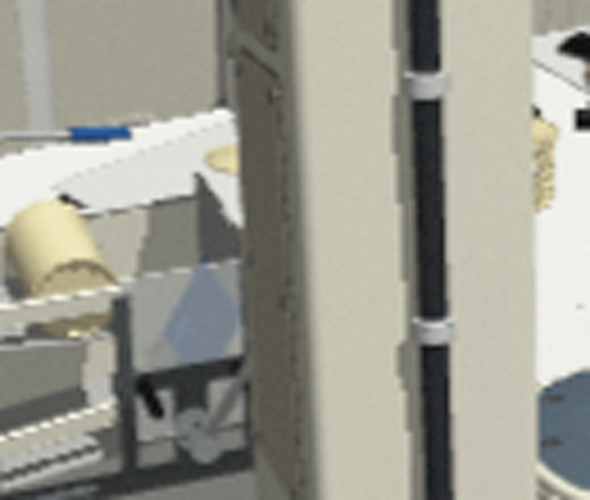

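The arm hides the knob in this view, but the lever still leans right. I'll push across.

move_arm(linear=[[0.012,0,0],[0.024,0,0],[0.036,0,0],[0.048,0,0],[0.06,0,0],[0.072,0,0],[0.084,0,0],[0.096,0,0],[0.108,0,0],[0.12,0,0],[0.132,0,0],[0.144,0,0]], dr=[[0,0,0],[0,0,0],[0,0,0],[0,0,0],[0,0,0],[0,0,0],[0,0,0],[0,0,0],[0,0,0],[0,0,0],[0,0,0],[0,0,0]], grip=[0,0,0,0,0,0,0,0,0,0,0,0])

```text
time: 3.33
position: [512.0, 24.2, 201.6]
eef_rot: [-180.0, -0.0, 81.2]
wrist_force: [1.0, -0.0, 0.5]
finger_gap: 0.4
grip_force: 0.0
```

```bash
python3 -c "
from h import *
go((-100,35,202),(-100,35,300),(0,165,300))
a=imaging.snapshot('scene');b=imaging.snapshot('top')
print(reds(a,(200,140,290,210)),[proj(a,O+Z.apply((-100,y,202))) for y in (75,-75)])
x=np.hstack([cv2.resize(s['color'][r:r+110,c:c+130],(400,338),interpolation=2) for s,r,c in((a,120,170),(b,110,190))]);cv2.imwrite('pics/a3.png',x[:,:,::-1])"
```

```text
t 3.3333 tcp div [-99.1  10.2 201.6] gap 0.4203517938829763 F [ 1.  -0.   0.5]
(-100, 35, 202) [515.  49. 202.] linear [ 0.0248 -0.001  -0.0004] dr [-0.    -0.    -0.005]
(-100, 35, 300) [515.  49. 300.] linear [ 0.0248 -0.001  -0.0984] dr [-0.    -0.    -0.005]
(0, 165, 300) [633. 163. 300.] linear [ 0.1553  0.0984 -0.0984] dr [-0.    -0.    -0.005]
[(np.int32(49), array([229.        , 176.26530612]))] [array([222.53174373, 180.26795904]), array([263.72414698, 173.00841187])]
```

View pics/a3.png

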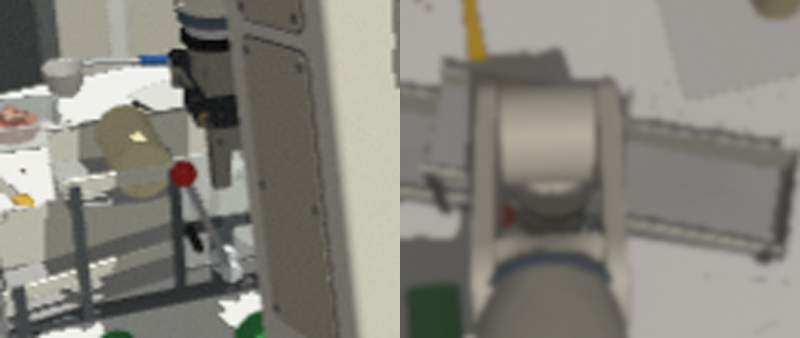

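The knob (scene px 229,176) has passed upright and is falling to the left stop. I'll lift, then go over to the can's left side.

move_arm(linear=[[0,0,-0.03],[0,0,-0.065],[0,0,-0.098],[0.02,0.012,-0.098],[0.04,0.026,-0.098],[0.062,0.04,-0.098],[0.085,0.054,-0.098],[0.108,0.068,-0.098],[0.13,0.083,-0.098],[0.145,0.093,-0.098],[0.15,0.098,-0.098],[0.15,0.098,-0.098]], dr=[[0,0,0],[0,0,0],[0,0,0],[0,0,0],[0,0,0],[0,0,0],[0,0,0],[0,0,0],[0,0,0],[0,0,0],[0,0,0],[0,0,0]], grip=[0,0,0,0,0,0,0,0,0,0,0,0])

```text
time: 4.43
position: [632.2, 156.7, 298.9]
eef_rot: [-180.0, 0.0, 81.3]
wrist_force: [-0.1, 0.6, -0.3]
finger_gap: 0.3
grip_force: 0.0
```

```bash
python3 -c "
from h import *
go((0,155,205),(0,80,205))
a=imaging.snapshot('scene');b=imaging.snapshot('top')
print(reds(a,(200,140,290,210)),[proj(a,O+Z.apply((-100,y,202))) for y in (75,-75)])
x=np.hstack([cv2.resize(s['color'][r:r+110,c:c+130],(400,338),interpolation=2) for s,r,c in((a,120,170),(b,110,190))]);cv2.imwrite('pics/a4.png',x[:,:,::-1])"
```

```text
t 4.4333 tcp div [2.000e-01 1.590e+02 2.989e+02] gap 0.2836660516171367 F [-0.1  0.6 -0.3]
(0, 155, 205) [631. 153. 205.] linear [-0.004  -0.0001  0.0939] dr [-0.     0.    -0.004]
(0, 80, 205) [620.  79. 205.] linear [-0.079   0.0001  0.094 ] dr [-0.     0.    -0.004]
[(np.int32(53), array([222.56603774, 180.18867925]))] [array([222.53174373, 180.26795904]), array([263.72414698, 173.00841187])]
```

View pics/a4.png

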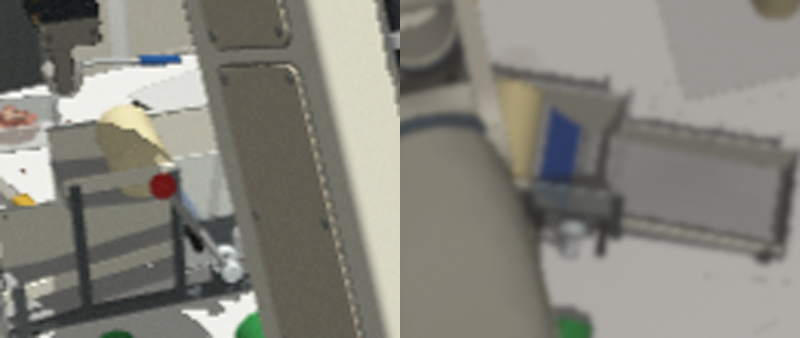

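The knob now sits exactly at the left stop (222.6, 180.2 px), and the blade leans left in the throat, so the right lane is open. I'll descend next to the can.

move_arm(linear=[[-0.003,0,0.025],[-0.003,0,0.05],[-0.003,0,0.072],[-0.003,0,0.087],[-0.003,0,0.094],[-0.003,0,0.094],[-0.01,0,0.094],[-0.018,0,0.094],[-0.026,0,0.094],[-0.034,0,0.094],[-0.042,0,0.094],[-0.05,0,0.094]], dr=[[0,0,0],[0,0,0],[0,0,0],[0,0,0],[0,0,0],[0,0,0],[0,0,0],[0,0,0],[0,0,0],[0,0,0],[0,0,0],[0,0,0]], grip=[0,0,0,0,0,0,0,0,0,0,0,0])

```text
time: 5.53
position: [625.0, 106.8, 207.5]
eef_rot: [179.8, -0.1, 81.2]
wrist_force: [0.6, 4.6, 3.9]
finger_gap: 0.4
grip_force: 2.5
```

```bash
python3 -c "
from h import *
go((0,80,205))"
```

```text
t 5.5333 tcp div [  0.5 108.6 207.5] gap 0.42762630818977565 F [0.6 4.6 3.9]
(0, 80, 205) [620.  79. 205.] linear [-0.0286 -0.0004  0.0024] dr [ 0.003 -0.003 -0.005]
```

move_arm(linear=[[-0.008,0,0],[-0.016,0,0],[-0.024,0,0],[-0.03,0,0],[-0.034,0,0],[-0.034,0,0],[-0.034,0,0]], dr=[[0,0,0],[0,0,0],[0,0,0],[0,0,0],[0,0,0],[0,0,0],[0,0,0]], grip=[0,0,0,0,0,0,0])

```text
time: 6.12
position: [618.6, 72.8, 205.3]
eef_rot: [-180.0, 0.0, 81.2]
wrist_force: [0.9, -0.5, -0.5]
finger_gap: 0.6
grip_force: 0.0
```

move_arm(linear=[[0.008,0,0],[0.02,0,-0.01],[0.025,0,-0.04],[0.025,0,-0.075],[0.025,0,-0.11],[0.025,0,-0.14],[0.025,0,-0.14],[0.025,0,-0.14],[0.025,0,-0.14],[0.025,0,-0.14]], dr=[[0,0,0],[0,0,0],[0,0,0],[0,0,0],[0,0,0],[0,0,0],[0,0,0],[0,0,0],[0,0,0],[0,0,0]], grip=[0,0,0,0,0,0,0,0,0,0])

```text
time: 6.95
position: [621.9, 98.5, 344.3]
eef_rot: [-179.9, 0.0, 81.3]
wrist_force: [-0.4, 0.2, 0.1]
finger_gap: 0.4
grip_force: 0.0
```

```bash
python3 -c "
from h import *
go()
a=imaging.snapshot('scene');b=imaging.snapshot('top')
print(reds(a,(200,140,290,210)))
x=np.hstack([cv2.resize(s['color'][r:r+130,c:c+170],(400,306),interpolation=2) for s,r,c in((a,120,160),(b,110,180))]);cv2.imwrite('pics/a5.png',x[:,:,::-1])"
```

```text
t 6.95 tcp div [ -1.4  99.9 344.3] gap 0.4137884263486547 F [-0.4  0.2  0.1]
[(np.int32(53), array([222.56603774, 180.18867925]))]
```

View pics/a5.png

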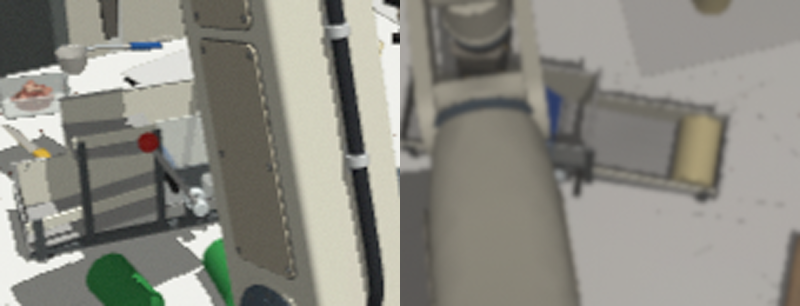

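The can lies at the end of the right lane (about top px 477,173), the knob is still at the left stop, and the hand is 100 mm above everything. I'll let it settle and check once more.

move_arm(linear=[[0,0,-0.02],[0,0,-0.03],[0,0,-0.03],[0,0,-0.03],[0,0,-0.03],[0,0,-0.03],[0,0,-0.03],[0,0,-0.03],[0,0,-0.03],[0,0,-0.03],[0,0,-0.03],[0,0,-0.03]], dr=[[0,0,0],[0,0,0],[0,0,0],[0,0,0],[0,0,0],[0,0,0],[0,0,0],[0,0,0],[0,0,0],[0,0,0],[0,0,0],[0,0,0]], grip=[0,0,0,0,0,0,0,0,0,0,0,0])

```text
time: 8.05
position: [622.6, 97.9, 375.6]
eef_rot: [180.0, -0.0, 81.2]
wrist_force: [0.2, 0.0, -0.3]
finger_gap: 0.7
grip_force: 0.0
```

```bash
python3 -c "
from h import *
def can(b):
    c=b['color'][140:200,290:340].astype(int)
    m=((c[...,0]>c[...,2]*1.3)&(c[...,0]>110)).astype(np.uint8); m=cv2.morphologyEx(m,cv2.MORPH_OPEN,np.ones((5,5)))
    k=max(cv2.findContours(m,0,2)[0],key=cv2.contourArea); p=cv2.minAreaRect(k); return p,div(plane(b,(p[0][0]+290,p[0][1]+140),72))
for i in range(2): print(can(imaging.snapshot('top')))
go(); print(reds(imaging.snapshot('scene'),(200,140,290,210)))
"
```

```text
(((16.338150024414062, 33.05202102661133), (15.58586311340332, 28.282636642456055), 8.746162414550781), array([   5.93347188, -223.70192735,   72.        ]))
(((16.324323654174805, 33.054054260253906), (15.782302856445312, 28.276626586914062), 9.462321281433105), array([   5.91735446, -223.65048737,   72.        ]))
t 8.15 tcp div [ -0.6  99.4 375.6] gap 0.8112925856318409 F [ 0.8  0.3 -0.9]
[(np.int32(53), array([222.56603774, 180.18867925]))]
```

The can is at rest against the right stop, at diverter y of about -224 mm.

```bash
python3 -c "
from rig import arm
print(arm.finish_job())"
```

```text
the job is handed in; nothing more can be done
None
```

The job is handed in: I pushed the lever to its left stop, which opened the right lane, and the can I pushed over the edge rolled down to rest at the lane's end, with the hand clear at about 8 s on the robot's clock.

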